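# Empty the cup of sockets into the tool case and shut it

### The arm

A 6-joint arm with a two-finger parallel gripper is mounted at the origin on the work surface. World frame = base frame: x ahead of the robot, y to its left, z up, the work surface at z = 0. Lengths are in mm, angles in rad, forces in N, time in s.
With the tool pointing down it reaches from about 350 to 975 mm from the base axis. Payload 7.1 kg.
Tool frame: the origin (TCP) lies at the very end of the fingers, on their centre line; the grasp point (between the pads) lies 19 mm behind it; z points along the fingers, y is the line along which they close (so a half turn about z gives the same grasp; the last joint's range is limited). The gripper opens to 88 mm and grips with 3 to 60 N. Pads are 20 mm wide; open, the fingers measure 115 mm over their backs; the gripper's body (75 mm by 178 mm) begins 61 mm behind the grasp point.
Start: joints at [1.288, 0.423, 1.63, -0, 1.089, -0.019], TCP at [162.938, 603.371, 222.675] pointing down, gripper open.
Joint ranges: [-3, 3], [-0.9, 2.11], [0.09, 2.58], [-1.31, 4.45], [0.11, 2.69], [-2.54, 2.54]. Speed limits (rad/s): [2.39, 2.39, 3.01, 3.14, 3.14, 3.14].

### API

Orientations are given as a rotation vector (axis times angle).
In Python, from workcell import ctrl, optics gives the robot as it stands.
- The arm moves only by the shell command python3 -m jog 'ROWS'. ROWS is JSON, a list of rows, each a list of 7 numbers: the shift along the tool's x, y, z in units of 40 mm (1.0 is 40 mm), then the turn, a rotation vector about the tool's x, y, z in units of 6 degrees (1.0 is 6 degrees), then the opening, from 0 (shut) to 1 (fully open). A call has 1 to 20 rows; each row shifts and turns the commanded pose from where the row before left it, along the tool's axes as they then stand; what a row does not reach is not made up. A row lasts 1/10 s, in which the tool goes at most 50 mm and 8.59 degrees, less where a joint would pass 70% of its speed; a pose out of reach is approached as far as the arm can. A call is refused whole if a number of a shift passes 1 or a number of a turn 1, either way. A call with a gripper value outside its range is refused whole. The fingers move at their own pace and stop on an object; the grip force is fixed at half the most. Time passes only in rows, so rows that do not move let the fingers close. It gives the time, the measured TCP pose, the force, the opening and the grip force at its end, in the units of the state.
- ctrl.get_obs(): the state, without advancing time (a new reading comes with each control period).
- optics.get_image(name): name is "side" or "top" or "wrist"; returns the picture (384x512x3 uint8, red, green, blue); there is no depth.
- optics.camera_model(name): a dict with "fov_y" (degrees; the focal length in pixels is half the picture's height over the tangent of half this angle, whatever the lens; pixels are square), "cx", "cy" (the principal point, pixels), "k1" (the pictures are not rectified: a ray, as slopes to the right and down, at radius r is drawn at 1 + k1 r^2 times it, then the intrinsics apply), "view" (4x4, takes a point from world to camera coordinates); the wrist camera has in their place "hand_eye" (4x4, takes a point from camera to tool coordinates, whose origin is the TCP and whose axes are the flange's). Camera axes: x right, y up, looking along -z (the intrinsics and any distortion apply to the point x, -y, -z); pixel columns grow to the right and rows downward; lengths in mm; the calibration is good to about 2 mm. A picture is of the moment at which its call begins: read the wrist's pose just before it. camera_model takes no time and is no camera call.
- ctrl.close_job(): hands the job in; it is judged then, once.
Trained networks look in the newest picture that a camera, given by its name, has taken for a name from the list of things; names that differ only in an ending like _2 or _b are one class to them, and where a whole thing is asked for, a point or a joint stands for the part that bears it (a point fixed in the world has none). Each returns a list of dicts, best first, with "conf" (0 to 1); they miss things now and then, are a little off and sometimes report something else, mostly with a low value. They report only what shows in the picture. A call takes as long as a camera call. They do not tell look-alikes from the thing itself.
- optics.masks_of(target, camera): "pixels" (384x512 bool, what is visible of it) and "extent" ([centre column, centre row, width, height] in pixels, round what is visible of it).
The state is a dict: "t": time; "qpos": joint angles; "qvel": joint speeds; "joint_torque": joint torques, N m; "ee_pos": TCP position; "orientation": TCP orientation; "ft_force": force on the tool from outside, world axes, zero at the start; "moment": the same for the moment, N m; "width": finger opening in mm; "grasp_force": force on a finger pad.
Only numpy, scipy, OpenCV 4.12 (cv2) and the standard library are available. Lean on these libraries where they do the work, as an engineer would, in place of code of your own. Each camera call takes 0.05 s, during which the arm holds its last target. There are 200 camera calls.

### The job

Put the four loose sockets away: lift the blue cup, tip it over the open red tool case so that all four sockets drop into the case, then stand the empty cup upright, wholly on the round green-topped rubber mat, and let go of it. Last of all, shut the case's lid fully. Leave the other things on the bench where they are.

Things in the scene. Friction and masses are not known exactly. Their poses are not given: they have to be found in the camera images.
- cup: round blue steel cup, no handle: 95 mm tall, outside diameter 66 mm at the foot, 70 mm at the rim, wall 3 mm, floor 4 mm; about 0.22 kg empty. Origin at the centre of its underside, z along its axis to the open mouth. Starts upright on the bench with the four sockets in it; they slide out only when it is tipped well past level (125 to 145 degrees from upright).
- case: red plastic tool case, fixed to the bench: an open-topped box 190 mm (its x) by 260 mm (its y) by 60 mm high, walls and floor 6 mm. Origin at the centre of its underside, z up. Its lid is hinged along the +x side's rim; the hinge line runs along its y. The +x side looks roughly to the robot's left.
- lid (a joint): hinge of the case's red lid (a flat panel 190 by 260 mm, 14 mm thick): 0 rad = shut, lying on the rim; about 1.6 rad = standing upright; stop at 1.9 rad. Starts between 1.6 and 1.85. The hinge is stiff: the lid stays where it is left, and is swung by pushing its free edge with 1.5 to 3 N.
- lid_hinge (a point): point on the lid's hinge line, at the middle of its length, on the lid's underside (60.5 mm above the bench). Axes are the lid's: -x runs from the hinge to the free edge, y along the hinge, z out of the lid's outer face (upward when shut).
- lid_edge (a point): middle of the lid's free edge, on its outer face: 190 mm from the hinge line, 14 mm above the underside; same axes as lid_hinge.
- mat: round black rubber mat with a green top, fixed to the bench, 120 mm in diameter, 4 mm thick; origin at the centre of its underside. The cup is to stand on it.
- socket0_center (a point): centre of socket 1 of 4: a chunky steel cylinder 26 mm in diameter, 32 mm long, 60 g; its z along its length. Starts in the cup.
- socket1_center (a point): centre of socket 2 of 4: a chunky steel cylinder 26 mm in diameter, 32 mm long, 60 g; its z along its length. Starts in the cup.
- socket2_center (a point): centre of socket 3 of 4: a chunky steel cylinder 26 mm in diameter, 32 mm long, 60 g; its z along its length. Starts in the cup.
- socket3_center (a point): centre of socket 4 of 4: a chunky steel cylinder 26 mm in diameter, 32 mm long, 60 g; its z along its length. Starts in the cup.
- stone: grey oilstone block, 120 x 50 x 25 mm, a loose bystander, to be left alone; origin at its underside.
- plate: dark steel plate, 130 x 90 x 15 mm, a loose bystander, to be left alone; origin at its underside.
- hammer: hammer lying on the bench, about 260 mm long, a loose bystander, to be left alone; origin at its underside.
- driver: red-handled screwdriver lying on the bench, about 200 mm long, a loose bystander, to be left alone; origin at its underside.
- jar: closed jar with yellow cap, 60 mm in diameter, 75 mm tall, a loose bystander, to be left alone; origin at its underside.
- oilcan: closed can, 56 mm in diameter, 130 mm tall, a loose bystander, to be left alone; origin at its underside.
Mind the look-alikes: they are no part of the job. There is more than one size of the mat; the job needs the smallest.

How it is judged (in metres and radians):
On the way, in this order (a step that is already met when the one before it is completed fails the run):
1. the cup is tipped over to level or past it (over 86 degrees from upright) above the case (angle between cup's own z axis and vertical above 1.5 rad and horizontal distance between cup and case below 0.2 m and height (world z) of cup above 0.06 m), for 0.1 s.
2. all four sockets lie in the case (x of socket0_center in the frame of case between -0.092 and 0.092 m and y of socket0_center in the frame of case between -0.127 and 0.127 m and z of socket0_center in the frame of case between 0 and 0.06 m and x of socket1_center in the frame of case between -0.092 and 0.092 m and y of socket1_center in the frame of case between -0.127 and 0.127 m and z of socket1_center in the frame of case between 0 and 0.06 m and x of socket2_center in the frame of case between -0.092 and 0.092 m and y of socket2_center in the frame of case between -0.127 and 0.127 m and z of socket2_center in the frame of case between 0 and 0.06 m and x of socket3_center in the frame of case between -0.092 and 0.092 m and y of socket3_center in the frame of case between -0.127 and 0.127 m and z of socket3_center in the frame of case between 0 and 0.06 m), for 0.2 s.
3. the cup stands upright, wholly on the mat, untouched, while the lid is still open (joint above 0.8 rad) (horizontal distance between cup and mat below 0.026 m and angle between cup's own z axis and vertical below 0.1 rad and height (world z) of cup between 0 and 0.009 m and linear speed of cup below 0.02 m/s and contact force between the fingers and cup below 0.1 N and value of joint lid above 0.8 rad), for 0.2 s.
4. the lid is shut (joint below 0.06 rad) (value of joint lid below 0.06 rad), for 0.2 s.
At the end, for the whole second after the job is handed in: All four sockets are inside the case (their centres within its walls and below its rim); the cup stands upright (within 0.1 rad), at rest, its axis within 26 mm of the mat's centre and its foot on the mat; the lid is shut (joint below 0.06 rad) (all of step 2 and horizontal distance between cup and mat below 0.026 m and angle between cup's own z axis and vertical below 0.1 rad and height (world z) of cup between 0 and 0.009 m and linear speed of cup below 0.02 m/s and value of joint lid below 0.06 rad); the robot touches nothing.
It fails at once if a bystander (oilstone, plate, hammer, screwdriver, jar or can) is moved more than 30 mm (distance of any of stone, plate, hammer, driver, jar, oilcan from where it was at the start of the episode above 0.03 m).
It also fails if it takes over 72 s, if anything falls off the work surface, if the arm or the gripper's body presses on something with over 40 N, if the wrist force passes 120 N, or if a joint passes its speed limit or range.

## Working session

There is one attempt and no reset: what is moved stays moved. The work goes in short steps, Python scripts to look and compute and a shell command to move; the robot and the scene stay as the last step left them, time stands still between calls to the robot, and variables do not carry over. Pictures are saved under pics/ and viewed, at most 10 in all, crops included, and the job is handed in when it is done.

```bash
ls; mkdir -p pics; cat > h.py <<'E'
import numpy as np, cv2
from workcell import ctrl, optics
from scipy.spatial.transform import Rotation as R
def rays(cam, uv, obs=None):
    m=optics.camera_model(cam); f=192/np.tan(np.radians(m['fov_y'])/2)
    d=(np.atleast_2d(uv)-[m['cx'],m['cy']])/f; s=d.copy()
    for _ in range(30): s=d/(1+m['k1']*(s**2).sum(1,keepdims=True))
    v=np.c_[s[:,0],-s[:,1],-np.ones(len(s))]
    if 'view' in m: T=np.linalg.inv(np.array(m['view']))
    else:
        o=obs or ctrl.get_obs(); B=np.eye(4); B[:3,:3]=R.from_rotvec(o['orientation']).as_matrix(); B[:3,3]=o['ee_pos']; T=B@np.array(m['hand_eye'])
    return T[:3,3], v@T[:3,:3].T
def onz(cam,uv,z,obs=None):
    o,v=rays(cam,uv,obs); return o+v*((z-o[2])/v[:,2])[:,None]
def proj(cam,P):
    m=optics.camera_model(cam); f=192/np.tan(np.radians(m['fov_y'])/2)
    P=np.atleast_2d(P); V=np.array(m['view']); c=P@V[:3,:3].T+V[:3,3]
    s=np.c_[c[:,0],-c[:,1]]/-c[:,2:]; s=s*(1+m['k1']*(s**2).sum(1,keepdims=True)); return s*f+[m['cx'],m['cy']]
def tri(c1,p1,c2,p2):
    o1,v1=rays(c1,p1);o2,v2=rays(c2,p2);v1=v1[0];v2=v2[0]
    A=np.c_[v1,-v2]; t=np.linalg.lstsq(A,o2-o1,rcond=None)[0]; a=o1+t[0]*v1;b=o2+t[1]*v2
    return (a+b)/2,np.linalg.norm(a-b)
def save(img,n): cv2.imwrite('pics/'+n,cv2.cvtColor(img,cv2.COLOR_RGB2BGR))
E
python3 - <<'E'
from h import *
np.set_printoptions(precision=1,suppress=True)
a=optics.get_image('top');b=optics.get_image('side')
np.save('top.npy',a);np.save('side.npy',b)
save(np.hstack([a,b])[:, :],'x.png'); 
save(np.vstack([cv2.resize(a,(800,600))]),'top.png');save(cv2.resize(b,(800,600)),'side.png')
for c in('top','side'):
    o,v=rays(c,[[256,192]]);print(c,o,onz(c,[[256,192]],0))
    for n in('cup','case','lid_hinge','mat'):
        for d in optics.masks_of(n,c): print(c,n,round(d['conf'],2),np.array(d['extent']),d['pixels'].sum())
print(ctrl.get_obs()['orientation'], optics.camera_model('wrist'))
E
```

```text
pics
top [ 438.5  -20.7 1446.9] [[526.7 -17.4   0. ]]
top cup 0.8 [360.6 185.1  26.5  28.2] 480
top case 0.8 [178.4 215.2 117.  104.8] 9239
top case 0.2 [363.1 189.2  11.9   8.8] 71
top lid_hinge 0.63 [144.6 215.   49.5  95.6] 3287
top mat 0.96 [120.6 164.2  46.5  50.7] 1497
top mat 0.61 [271.9 213.2  41.4  41.1] 1157
top mat 0.61 [112.5 233.6  40.6  48.8] 1423
side [-175.1 -665.8  808.7] [[647.5  74.8   0. ]]
side cup 0.59 [337.6 250.9  24.9  38.5] 811
side case 0.9 [189.4 172.1 112.2 118. ] 7206
side lid_hinge 0.69 [171.2 156.4  66.5  85.5] 3427
side mat 0.77 [249.8 234.7  39.7  27.8] 860
side mat 0.65 [207.3 159.4  10.6   9.1] 47
side mat 0.56 [138.4 185.9  26.1  22.1] 383
[-0.4 -3.1  0. ] {'fov_y': 68.98540296241904, 'cx': 255.7606146274643, 'cy': 191.0931381119304, 'k1': 0.010677134137464152, 'hand_eye': array([[   0. ,    1. ,    0.3,   81.8],
       [   1. ,   -0. ,   -0. ,   -1.2],
       [  -0. ,    0.3,   -1. , -163. ],
       [   0. ,    0. ,    0. ,    1. ]])}
```

View pics/top.png

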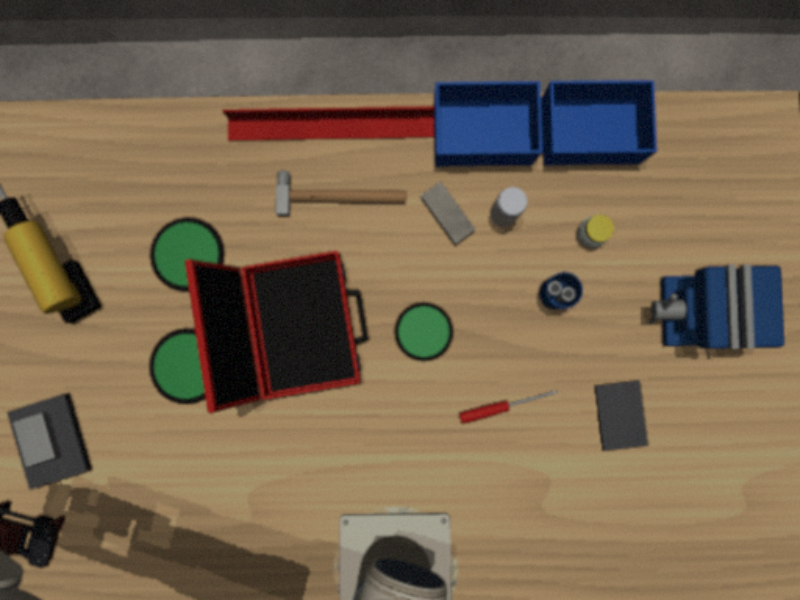

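View pics/side.png

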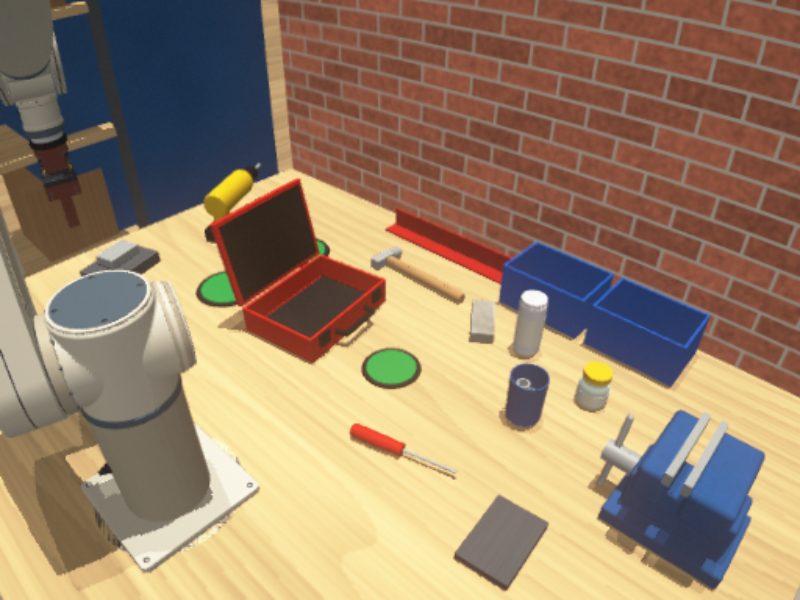

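The top view shows the cup at (560,291), the open case at (305,325) with its lid to the left, and three green mats at (187,253), (185,366) and (423,331), all in 800-px coordinates. I'll measure the mat diameters, cup, case corners and lid edge.

```bash
python3 - <<'E'
from h import *
np.set_printoptions(precision=1,suppress=True)
a=np.load('top.npy');b=np.load('side.npy')
def green(im):
    h=cv2.cvtColor(im,cv2.COLOR_RGB2HSV); m=cv2.inRange(h,(45,100,50),(85,255,255)); 
    return [c[:,0] for c in cv2.findContours(m,0,1)[0] if cv2.contourArea(c)>100]
for n,im in(('top',a),('side',b)):
    for c in green(im):
        P=onz(n,c.astype(float),4)[:,:2]; (x,y),r=cv2.minEnclosingCircle(P.astype(np.float32)); print(n,'green',c.mean(0),'ctr',x,y,'d',2*r, 'fit',cv2.fitEllipse(P.astype(np.float32)))
# mat height check by triangulation of ellipse centres
# cup: rim and foot from masks
for n in('top','side'):
    optics.get_image(n)
    d=optics.masks_of('cup',n)[0]; m=d['pixels']; ys,xs=np.nonzero(m); print(n,'cup',xs.min(),xs.max(),ys.min(),ys.max()); np.save('cup_%s.npy'%n,m)
s=0.64
crop=lambda im,u,v,w,k:cv2.resize(im[v-w:v+w,u-w:u+w],None,fx=k,fy=k,interpolation=cv2.INTER_CUBIC)
save(np.hstack([crop(a,271,212,45,4),crop(a,360,187,45,4)]),'c1.png')
save(np.hstack([cv2.resize(a[155:270,115:240],(375*8//8,345)),cv2.resize(b[105:240,130:255],(375,405))[:345]]),'c2.png')
E
```

```text
top green [115.1 234.5] ctr 401.9521484375 412.8720703125 d 132.13467407226562 fit ((399.7335510253906, 426.505859375), (96.67201232910156, 137.26654052734375), 98.155029296875)
top green [270.7 211.7] ctr 464.10028076171875 -62.5968017578125 d 104.82471466064453 fit ((464.0396423339844, -62.859737396240234), (101.7477798461914, 101.82373809814453), 58.120357513427734)
top green [118.  161.5] ctr 626.5379638671875 412.5718078613281 d 132.8588104248047 fit ((632.7298583984375, 416.64019775390625), (113.85240173339844, 133.84222412109375), 36.82810974121094)
side green [250.  234.4] ctr 466.6268310546875 -64.15709686279297 d 102.28652954101562 fit ((466.4576721191406, -64.49828338623047), (97.6820297241211, 98.51671600341797), 171.0360107421875)
side green [139.8 185. ] ctr 401.491455078125 413.5040588378906 d 131.22996520996094 fit ((383.6983947753906, 421.2642517089844), (73.52201843261719, 132.52362060546875), 158.2346954345703)
top cup 345 372 175 196
side cup 323 351 232 272
```

View pics/c1.png

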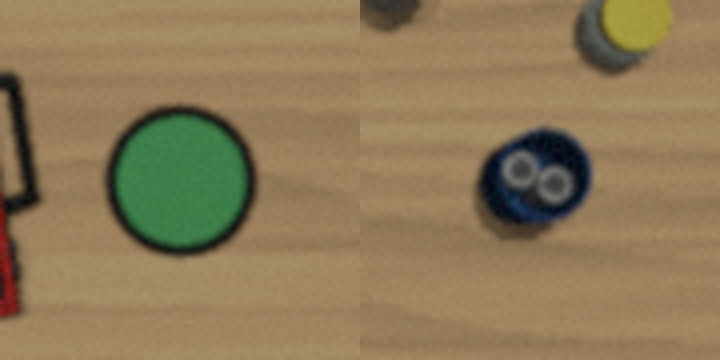

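View pics/c2.png

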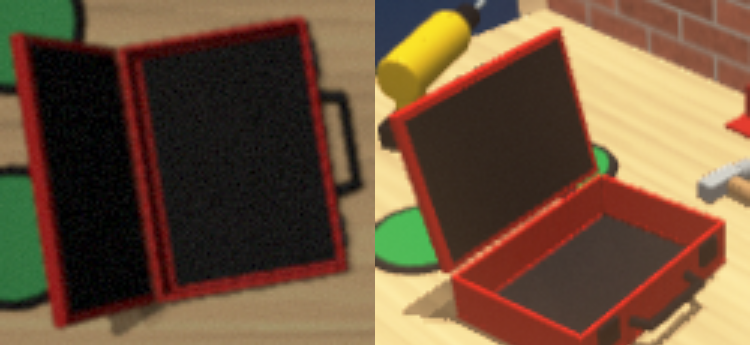

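c1 shows the isolated mat at original (271,212) and the cup rim centred near (360,185.5) with sockets inside. The mat candidates have green tops of about 102, 133 and 133 mm. The 102 mm green plus its black border makes about 120 mm, so the one at (271,212) is the smallest and the one meant. Next I'll fit the case, lid and cup.

```bash
python3 - <<'E'
from h import *
from scipy.optimize import least_squares
np.set_printoptions(precision=1,suppress=True)
# corners order: (+x,+y... ) case frame: +x roughly world +y; => +y ~ world -x
T={'hf':(155.7,171),'ff':(216.7,161),'fn':(230.7,244.3),'hn':(168.3,255),'lf':(119,167.7),'ln':(134.3,263.3)}
S={'ff':(246.3,179),'fn':(199,219.3),'hn':(156.7,197.7),'hf':(205,165),'ln':(136,144.3),'lf':(191.7,115)}
for k in T: p,e=tri('top',T[k],'side',S[k]); print(k,p,e)
def model(q):
    x,y,a,th,z=q
    c,s=np.cos(a),np.sin(a); ex=np.array([c,s,0]);ey=np.array([-s,c,0]);o=np.array([x,y,0]);ez=np.array([0,0,1.])
    # far (world +x) is case -y
    P={}
    for k,sy in(('f',-1),('n',1)):
        P['h'+k]=o+95*ex+130*sy*ey+z*ez; P['f'+k]=o-95*ex+130*sy*ey+z*ez
        P['l'+k]=o+95*ex+130*sy*ey+60.5*ez+190*(-np.cos(th)*ex+np.sin(th)*ez)
    return P
def res(q):
    P=model(q); r=[]
    for c,D in(('top',T),('side',S)):
        for k in D: r+=list((proj(c,P[k])[0]-D[k]))
    return np.array(r)
f=least_squares(res,[500,200,1.5,1.7,60],loss='soft_l1'); print('case x y yaw th z',f.x[:2],f.x[2:4].round(3),f.x[4]); print(res(f.x).reshape(-1,2))
# cup
print('rim',onz('top',[[360.25,185.5]],95))
m=np.load('cup_side.npy');mt=np.load('cup_top.npy')
def cup(q,c):
    t=np.linspace(0,2*np.pi,80); P=np.r_[np.c_[q[0]+33*np.cos(t),q[1]+33*np.sin(t),0*t],np.c_[q[0]+35*np.cos(t),q[1]+35*np.sin(t),0*t+q[2]]]
    h=cv2.convexHull((proj(c,P)*16).astype(np.int32)); I=np.zeros((384,512),np.uint8); cv2.fillConvexPoly(I,h,255,8,4); return I>0
def iou(M,I): return (M&I).sum()/(M|I).sum()
for c,M in(('side',m),('top',mt)):
    # best by grid over x,y with height 95 and heights
    best=sorted([(iou(M,cup((x,y,z),c)),x,y,z) for x in range(490,560,4) for y in range(-310,-240,4) for z in(85,95,105)])[-4:]; print(c,best)
b=sorted([(iou(m,cup((x,y,z),'side'))+iou(mt,cup((x,y,z),'top')),x,y,z) for x in range(490,560,3) for y in range(-310,-240,3) for z in(85,95,105)])[-4:]; print(b)
o=ctrl.get_obs();print(R.from_rotvec(o['orientation']).as_matrix(),o['t'],o['ft_force'])
for n in('oilcan','jar','stone','driver','plate','hammer'):
  for c in('top','side'):
    for d in optics.masks_of(n,c)[:1]: print(n,c,d['conf'],np.array(d['extent']),onz(c,[d['extent'][:2]],0 if n not in('oilcan','jar') else 60))
E
```

```text
hf [592.9 285.5  49.3] 2.7578799135170775
ff [619.8  98.5  59.1] 3.699700415291347
fn [368.6  59.5  53.1] 2.9187342017527915
hn [341.3 244.9  55.9] 7.8090266863416495
lf [586.1 337.3 238.9] 13.101656948310486
ln [333.8 298.5 239.5] 6.759103715794244
case x y yaw th z [481.3 172.8] [1.7 1.9] 53.76882116005964
[[-0.4 -1.2]
 [ 0.4 -1.7]
 [ 0.5 -0. ]
 [ 0.4 -0.1]
 [ 0.6 -2.3]
 [ 0.4  0.5]
 [ 0.3  0.7]
 [-0.6  0.1]
 [-2.2  0.7]
 [-0.2 -1.4]
 [-2.4 -0.6]
 [-2.1 -1.3]]
rim [[ 535.8 -323.8   95. ]]
side [(np.float64(0.6275924256086565), 546, -310, 85), (np.float64(0.6376021798365122), 550, -310, 85), (np.float64(0.6402550091074681), 554, -310, 85), (np.float64(0.643510054844607), 558, -310, 85)]Traceback (most recent call last):
  File "<stdin>", line 32, in <module>
  File "<stdin>", line 28, in cup
  File "h.py", line 16, in proj
    m=optics.camera_model(cam); f=192/np.tan(np.radians(m['fov_y'])/2)
ValueError: time passes only in moves, steps and waits
```

```bash
sed -i 's/^from scipy.spatial.*/&\nimport functools\n@functools.lru_cache(None)\ndef CM(c): return optics.camera_model(c)/; s/m=optics.camera_model(cam)/m=CM(cam)/' h.py; python3 - <<'E'
from h import *
np.set_printoptions(precision=1,suppress=True)
m=np.load('cup_side.npy');mt=np.load('cup_top.npy')
def cup(q,c):
    t=np.linspace(0,2*np.pi,60); P=np.r_[np.c_[q[0]+33*np.cos(t),q[1]+33*np.sin(t),0*t],np.c_[q[0]+35*np.cos(t),q[1]+35*np.sin(t),0*t+q[2]]]
    h=cv2.convexHull((proj(c,P)*16).astype(np.int32)); I=np.zeros((384,512),np.uint8); cv2.fillConvexPoly(I,h,255,8,4); return I>0
iou=lambda M,I:(M&I).sum()/(M|I).sum()
G=[(x,y,z) for x in range(510,560,3) for y in range(-345,-295,3) for z in(80,95,110)]
A=np.array([(iou(m,cup(g,'side')),iou(mt,cup(g,'top'))) for g in G])
for s in(A[:,0],A[:,1],A.sum(1)):
    i=np.argsort(s)[-3:]; print([(G[j],s[j].round(3)) for j in i])
for n in('oilcan','jar','stone','driver','plate','hammer'):
  for c in('top',):
    for d in optics.masks_of(n,c)[:1]: print(n,c,round(d['conf'],2),np.array(d['extent']),onz(c,[d['extent'][:2]],10 if n not in('oilcan','jar') else 60))
o=ctrl.get_obs();print(o['t'],R.from_rotvec(o['orientation']).as_matrix())
E
python3 -m jog '[[0,0,-0.5,0,0,0,1]]'
```

```text
[((537, -327, 95), np.float64(0.899)), ((543, -327, 95), np.float64(0.908)), ((540, -327, 95), np.float64(0.926))]
[((537, -330, 80), np.float64(0.595)), ((540, -327, 80), np.float64(0.597)), ((537, -327, 80), np.float64(0.601))]
[((537, -330, 95), np.float64(1.453)), ((537, -327, 95), np.float64(1.464)), ((540, -327, 95), np.float64(1.492))]
oilcan top 0.61 [324.1 133.2  27.   25.1] [[ 698.8 -226.4   60. ]]
jar top 0.88 [379.6 145.6  23.   22.9] [[ 658.8 -394.1   60. ]]
stone top 0.67 [284.2 138.3  35.9  38.2] [[ 693.6 -108.1   10. ]]
driver top 0.66 [322.  262.2  58.6  21.2] [[ 306.2 -218.1   10. ]]
plate top 0.6 [397.2 267.4  36.5  44.3] [[ 286.4 -450.9   10. ]]
hammer top 0.85 [217.6 124.7  85.   26.6] [[739.7 100.4  10. ]]
1.0 [[-1.   0.3  0. ]
 [ 0.3  1.  -0. ]
 [-0.  -0.  -1. ]]
t: 1.1
ee_pos: [162.5, 601.7, 240.3]
orientation: [-0.413, -3.114, 0.008]
ft_force: [-0.1, 0.2, 0.0]
width: 87.6
grasp_force: 0.0
```

```bash
cat > log.py <<'E'
from workcell import ctrl
import json
o=ctrl.get_obs(); open('log.jsonl','a').write(json.dumps({k:list(map(float,o[k])) for k in('qpos','ee_pos','orientation')})+'\n'); print([round(float(v),3) for v in o['qpos']])
E
python3 log.py; python3 -m jog '[[0,0,-1,0,0,0,1],[0,0,-1,0,0,0,1],[0,0,-1,0,0,0,1],[-1,0,0,0,0,0,1],[-1,0,0,0,0,0,1],[-1,0,0,0,0,0,1],[-1,0,0,0,0,0,1],[-1,0,0,0,0,0,1]]'; python3 log.py
python3 -m jog '[[-0.5,-1,0,0,0,0,1],[-0.5,-1,0,0,0,0,1],[-0.5,-1,0,0,0,0,1],[-0.5,-1,0,1,0,0,1],[-0.5,-1,0,1,0,0,1],[-0.5,-1,0,1,0,0,1],[-0.5,-1,0,1,0,0,1],[-0.5,-1,0,0,0,1,1],[-0.5,-1,0,0,0,1,1]]'; python3 log.py
```

```text
[1.288, 0.404, 1.615, -0.0, 1.127, -0.019]
t: 1.9
ee_pos: [357.4, 550.6, 362.8]
orientation: [0.413, 3.114, 0.0]
ft_force: [-0.3, -0.0, 0.4]
width: 87.8
grasp_force: 0.0
[0.977, 0.354, 1.408, 0.0, 1.379, -0.33]
t: 2.8
ee_pos: [434.4, 164.7, 420.6]
orientation: [-0.722, -2.975, 0.653]
ft_force: [-0.4, -0.1, 0.9]
width: 87.7
grasp_force: 0.0
[0.528, 0.153, 1.603, -0.292, 1.689, -0.556]
```

```bash
cat > kin.py <<'E'
from h import *
import json,itertools
from scipy.optimize import least_squares
D=[json.loads(l) for l in open('log.jsonl')]+[dict(qpos=[1.288,0.423,1.63,0,1.089,-0.019],ee_pos=[162.938,603.371,222.675],orientation=None)]
def E(s,a): return R.from_euler(s,a)
def fk(q,p,s4=1,s6=1):
    A=E('z',q[0]);B=A*E('y',q[1]);C=A*E('y',q[1]+q[2]);T=C*E('z',s4*q[3])*E('y',q[4])*E('z',s6*q[5]+np.pi/2)
    return A.apply([p[0],0,p[1]])+B.apply([0,0,p[2]])+C.apply([p[3],0,p[4]])+T.apply([0,0,p[5]]),T
def fit():
    def r(p): return np.concatenate([fk(d['qpos'],p)[0]-d['ee_pos'] for d in D]+[.002*(np.array(p)-[0,350,450,0,420,250])])
    return least_squares(r,[0,350,450,0,420,250])
P=None
LO=np.array([-3,-.9,.09,-1.31,.11,-2.54])+.03;HI=np.array([3,2.11,2.58,4.45,2.69,2.54])-.03
def ik(pos,T,q0s,p):
    best=None
    for q0 in q0s:
        f=least_squares(lambda q:np.r_[(fk(q,p)[0]-pos)/100,(fk(q,p)[1]*T.inv()).as_rotvec()],np.clip(q0,LO+.01,HI-.01),bounds=(LO,HI))
        if best is None or f.cost<best.cost-1e-9: best=f
    return best.x,best.cost
E
python3 - <<'E'
from kin import *
np.set_printoptions(precision=3,suppress=True)
for d in D[:-1]:
    To=R.from_rotvec(d['orientation'])
    print([round((fk(d['qpos'],[0]*6,a,b)[1]*To.inv()).magnitude(),3) for a in(1,-1) for b in(1,-1)])
f=fit();print(f.x.round(1),f.fun.round(1))
E
```

```text
[0.0, 0.038, 0.0, 0.038]
[0.0, 0.661, 0.0, 0.661]
[0.0, 1.112, 0.585, 1.179]
[-19.3 225.5 626.5  91.5 485.  268.1] [11.4 -3.5  0.1  9.9 -6.6  0.2 -0.  -0.  -0.2 11.5 -3.2 -0.1 -0.  -0.2
  0.4  0.2  0.1  0. ]
```

```bash
sed -i 's/A.apply(\[p\[0\],0,p\[1\]\])/A.apply([p[0],p[6],p[1]])/; s/0,350,450,0,420,250\]/0,350,450,0,420,250,12]/g' kin.py
python3 - <<'E'
from kin import *
np.set_printoptions(precision=3,suppress=True)
f=fit();print(f.x.round(1),f.fun.round(1)); p=f.x
def T(yaw,beta,roll=0): # tool z at angle beta(deg) from up, heading yaw (deg); tool x upward side; roll about tool z
    z=np.array([np.cos(np.radians(yaw))*np.sin(np.radians(beta)),np.sin(np.radians(yaw))*np.sin(np.radians(beta)),np.cos(np.radians(beta))])
    y=np.cross(z,[0,0,1]);y/=np.linalg.norm(y); x=np.cross(y,z)
    return R.from_matrix(np.c_[x,y,z])*R.from_euler('z',roll,degrees=True)
rng=np.random.default_rng(0)
for name,c,zz,betas,rolls in(('cup',(540,-327),60,(120,110),(0,)),('case',(481,160),190,(105,110),(0,180,-180,150,-150)),('mat',(465,-63),64,(120,110),(0,))):
  y0=np.degrees(np.arctan2(c[1],c[0]))
  for beta in betas:
    for dy in(-90,-45,0,45,90):
      for roll in rolls:
        t=T(y0+dy,beta,roll); pos=np.array([*c,zz])+t.apply([0,0,19])
        sols=[ik(pos,t,[np.array([np.radians(y0),.8,1.5,q4,1.,q6])],p) for q4 in(0,1.5,3.1) for q6 in(-1.5,0,1.5)]
        for q,cst in {tuple(q.round(1)):(q,k) for q,k in sols if k<1e-6}.values(): print(name,beta,dy,roll,q)
E
```

```text
[  0.  312.1 563.1  77.1 484.8 309.6  11.9] [ 0.   0.1 -0.  -0.  -0.   0.  -0.  -0.  -0.  -0.  -0.1  0.   0.  -0.1
  0.2  0.2  0.1  0.1 -0. ]
cup 120 -90 0 [-0.183  0.944  1.567 -0.981  1.346 -2.172]
cup 120 0 0 [-0.576  0.823  2.229  3.108  0.957 -1.567]
cup 120 45 0 [-0.943  0.832  2.008  1.772  0.959 -1.228]
cup 120 90 0 [-0.941  0.944  1.567  0.955  1.363 -0.982]
cup 110 -90 0 [-0.153  1.024  1.525 -1.059  1.487 -2.115]
cup 110 -45 0 [-0.154  0.928  1.999  4.4    1.147 -1.788]
cup 110 0 0 [-0.578  0.949  2.239  3.109  1.268 -1.572]
cup 110 45 0 [-0.984  0.928  1.999  1.834  1.157 -1.35 ]
cup 110 90 0 [-0.97   1.024  1.525  1.031  1.504 -1.036]
case 105 -90 0 [ 0.806  0.765  1.823 -1.025  1.588 -2.055]
case 105 -90 180 [ 0.806  0.765  1.823 -1.025  1.588  1.087]
case 105 -90 -180 [ 0.806  0.765  1.823 -1.025  1.588  1.087]
case 105 -90 150 [ 0.806  0.765  1.823 -1.025  1.588  0.563]
case 105 -90 -150 [ 0.806  0.765  1.823 -1.025  1.588  1.611]
case 105 45 0 [-0.283  0.663  2.28   1.696  1.279 -1.367]
case 105 45 180 [-0.283  0.663  2.28   1.696  1.279  1.775]
case 105 45 -180 [-0.
[... 999 characters left out ...]
.373]
case 110 90 0 [-0.194  0.719  1.834  0.958  1.543 -1.067]
case 110 90 180 [-0.194  0.719  1.834  0.958  1.543  2.075]
case 110 90 -180 [-0.194  0.719  1.834  0.958  1.543  2.075]
case 110 90 150 [-0.194  0.719  1.834  0.958  1.543  1.551]
mat 120 -90 0 [ 0.335  0.842  1.911 -0.95   1.251 -1.935]
mat 120 0 0 [-0.189  0.959  2.544  3.094  1.408 -1.59 ]
mat 120 45 0 [-0.718  0.823  2.307  1.766  1.045 -1.558]
mat 120 90 0 [-0.649  0.842  1.911  0.912  1.265 -1.217]
mat 110 -90 0 [ 0.371  0.936  1.865 -0.987  1.4   -1.872]
mat 110 0 0 [-0.195  1.165  2.533  3.083  1.777 -1.604]
mat 110 45 0 [-0.78   0.951  2.283  1.743  1.236 -1.668]
mat 110 90 0 [-0.684  0.936  1.865  0.947  1.412 -1.278]
```

```bash
cat > plan.py <<'E'
from kin import *
np.set_printoptions(precision=3,suppress=True)
p=fit().x
def T(yaw,beta,roll=0):
    y_,b=np.radians(yaw),np.radians(beta); z=np.array([np.cos(y_)*np.sin(b),np.sin(y_)*np.sin(b),np.cos(b)])
    y=np.cross(z,[0,0,1]);y/=np.linalg.norm(y)
    return R.from_matrix(np.c_[np.cross(y,z),y,z])*R.from_euler('z',roll,degrees=True)
U=np.radians(6)
def go(P,t,d,r,n):
    out=[]
    for _ in range(n): P=P+t.apply(np.array(d)*40); t=t*R.from_rotvec(np.array(r)*U); out.append((P,t))
    return out
def solve(P,t,Pt,tt,n):
    r0=(t.inv()*tt).as_rotvec()/n/U
    f=least_squares(lambda v:np.r_[(go(P,t,v[:3],v[3:],n)[-1][0]-Pt)/40,(go(P,t,v[:3],v[3:],n)[-1][1]*tt.inv()).as_rotvec()*3],np.r_[t.inv().apply(Pt-P)/n/40,r0]); return f.x.round(3)
def sim(P,t,q,segs):
    """segs: list of (row6,n)"""
    for row,n in segs:
        qm=0; zmin=1e9; bad=0
        for P,t in go(P,t,row[:3],row[3:],n):
            qn,c=ik(P,t,[q],p); qm=np.maximum(qm,abs(qn-q)); bad=max(bad,c); q=qn
        print('row',np.array(row),'x',n,'-> tcp',P.round(1),'grip',(P-t.apply([0,0,19])).round(1),'q',q,'maxstep',qm.max().round(3),'err',round(bad,6))
    return P,t,q
def now():
    o=ctrl.get_obs(); return np.array(o['ee_pos']),R.from_rotvec(o['orientation']),np.array(o['qpos'])
def chain(targets):
    """targets: (grip xyz, yaw, beta, roll, n)"""
    P,t,q=now()
    for g,yaw,beta,roll,n in targets:
        tt=T(yaw,beta,roll); Pt=np.array(g,float)+tt.apply([0,0,19]); row=solve(P,t,Pt,tt,n).round(2); P,t,q=sim(P,t,q,[(row,n)])
    return P,t,q
E
python3 - <<'E'
from plan import *
for yaw in(14,25):
  z=T(yaw,110).apply([0,0,1]); c=np.array([540,-327,58.]); s=c-130*z
  print(yaw); chain([(s+[-40,30,170],yaw,110,0,18),(s,yaw,110,0,7),(c,yaw,110,0,8)])
E
```

```text
14
row [-0.92 -0.21 -0.19 -0.83  0.56  1.11] x 18 -> tcp [ 395.8 -319.1  269. ] grip [ 378.5 -323.4  275.5] q [-1.316  0.403  2.194  1.391  1.268 -0.987] maxstep 0.117 err 0.0
row [-0.54  0.16  0.32 -0.    0.   -0.01] x 7 -> tcp [ 437.6 -353.7   96. ] grip [ 420.3 -358.   102.5] q [-1.246  0.83   2.08   1.564  1.212 -1.321] maxstep 0.063 err 0.0
row [ 0.   -0.    0.41 -0.    0.   -0.  ] x 8 -> tcp [ 557.1 -323.8   50.9] grip [ 539.8 -328.1   57.4] q [-0.987  0.933  1.993  1.826  1.157 -1.346] maxstep 0.035 err 0.0
25
row [-0.92 -0.26 -0.19 -0.79  0.6   1.  ] x 18 -> tcp [ 404.8 -341.5  264.9] grip [ 388.7 -349.1  271.4] q [-1.299  0.489  2.024  1.226  1.385 -0.943] maxstep 0.118 err 0.0
row [-0.54  0.16  0.29 -0.01  0.    0.01] x 7 -> tcp [ 445.7 -371.8   95. ] grip [ 429.6 -379.3  101.5] q [-1.24   0.854  1.92   1.344  1.28  -1.187] maxstep 0.053 err 0.0
row [ 0.  -0.   0.4  0.   0.  -0. ] x 8 -> tcp [ 554.7 -321.2   50.9] grip [ 538.5 -328.7   57.4] q [-1.013  0.943  1.888  1.576  1.199 -1.237] maxstep 0.029 err 0.0
```

```bash
python3 - <<'E'
from plan import *
yaw=14;z=T(yaw,110).apply([0,0,1]); c=np.array([540,-327,58.]); s=c-130*z
chain([(s+[-40,30,170],yaw,110,0,20)])
E
```

```text
row [-0.83 -0.18 -0.17 -0.75  0.5   1.  ] x 20 -> tcp [ 399.3 -319.3  266.2] grip [ 382.  -323.5  272.7] q [-1.308  0.41   2.197  1.408  1.261 -1.002] maxstep 0.106 err 0.0
```

```bash
python3 -m jog '[[-0.83,-0.18,-0.17,-0.75,0.5,1,1],[-0.83,-0.18,-0.17,-0.75,0.5,1,1],[-0.83,-0.18,-0.17,-0.75,0.5,1,1],[-0.83,-0.18,-0.17,-0.75,0.5,1,1],[-0.83,-0.18,-0.17,-0.75,0.5,1,1],[-0.83,-0.18,-0.17,-0.75,0.5,1,1],[-0.83,-0.18,-0.17,-0.75,0.5,1,1],[-0.83,-0.18,-0.17,-0.75,0.5,1,1],[-0.83,-0.18,-0.17,-0.75,0.5,1,1],[-0.83,-0.18,-0.17,-0.75,0.5,1,1],[-0.83,-0.18,-0.17,-0.75,0.5,1,1],[-0.83,-0.18,-0.17,-0.75,0.5,1,1],[-0.83,-0.18,-0.17,-0.75,0.5,1,1],[-0.83,-0.18,-0.17,-0.75,0.5,1,1],[-0.83,-0.18,-0.17,-0.75,0.5,1,1],[-0.83,-0.18,-0.17,-0.75,0.5,1,1],[-0.83,-0.18,-0.17,-0.75,0.5,1,1],[-0.83,-0.18,-0.17,-0.75,0.5,1,1],[-0.83,-0.18,-0.17,-0.75,0.5,1,1],[-0.83,-0.18,-0.17,-0.75,0.5,1,1]]'; python3 log.py; python3 - <<'E'
from plan import *
yaw=14;z=T(yaw,110).apply([0,0,1]); c=np.array([540,-327,58.]); s=c-130*z
chain([(s,yaw,110,0,7)])
E
```

```text
t: 4.8
ee_pos: [399.4, -319.5, 265.2]
orientation: [-2.448, -0.283, -1.716]
ft_force: [-0.3, 0.1, -0.9]
width: 87.6
grasp_force: 0.0
[-1.309, 0.413, 2.198, 1.412, 1.26, -1.005]
row [-0.53  0.15  0.31  0.01 -0.   -0.01] x 7 -> tcp [ 439.4 -352.3   96. ] grip [ 422.1 -356.7  102.4] q [-1.242  0.833  2.081  1.572  1.214 -1.327] maxstep 0.062 err 0.0
```

```bash
python3 -m jog '[[-0.53,0.15,0.31,0,0,0,1],[-0.53,0.15,0.31,0,0,0,1],[-0.53,0.15,0.31,0,0,0,1],[-0.53,0.15,0.31,0,0,0,1],[-0.53,0.15,0.31,0,0,0,1],[-0.53,0.15,0.31,0,0,0,1],[-0.53,0.15,0.31,0,0,0,1],[0,0,0,0,0,0,1]]'; python3 - <<'E'
from plan import *
o=ctrl.get_obs(); im=optics.get_image('wrist'); 
ds=optics.masks_of('cup','wrist')
for d in ds[:2]: print(d['conf'],d['extent'])
m=ds[0]['pixels']; v=im.copy(); c=cv2.findContours(m.astype(np.uint8),0,1)[0]; cv2.drawContours(v,c,-1,(255,255,0),1); save(v,'w1.png')
# top-view silhouette: left/right extents at mid-row, predicted
def projw(P):
    mm=CM('wrist');B=np.eye(4);B[:3,:3]=R.from_rotvec(o['orientation']).as_matrix();B[:3,3]=o['ee_pos'];V=np.linalg.inv(B@np.array(mm['hand_eye']))
    f=192/np.tan(np.radians(mm['fov_y'])/2);c=P@V[:3,:3].T+V[:3,3];s=np.c_[c[:,0],-c[:,1]]/-c[:,2:];s=s*(1+mm['k1']*(s**2).sum(1,keepdims=True));return s*f+[mm['cx'],mm['cy']]
def cup(q):
    t=np.linspace(0,2*np.pi,60);P=np.r_[np.c_[q[0]+33*np.cos(t),q[1]+33*np.sin(t),0*t],np.c_[q[0]+35*np.cos(t),q[1]+35*np.sin(t),0*t+95]]
    h=cv2.convexHull((projw(P)*16).astype(np.int32));I=np.zeros((384,512),np.uint8);cv2.fillConvexPoly(I,h,255,8,4);return I>0
iou=lambda M,I:(M&I).sum()/(M|I).sum()
L=sorted([(iou(m,cup((x,y))),x,y) for x in range(522,560,2) for y in range(-345,-309,2)])[-5:];print(L, iou(m,cup((540,-327))))
E
```

```text
t: 5.6
ee_pos: [440.3, -350.6, 93.9]
orientation: [-2.445, -0.288, -1.71]
ft_force: [0.4, 0.3, 0.2]
width: 87.7
grasp_force: 0.0
0.74 [255.8, 194.4, 78.8, 112.6]
[(np.float64(0.9288285793409028), 538, -325), (np.float64(0.9346642468239564), 540, -325), (np.float64(0.9410788381742738), 536, -327), (np.float64(0.9525953017302011), 540, -327), (np.float64(0.9551820728291317), 538, -327)] 0.9525953017302011
```

View pics/w1.png

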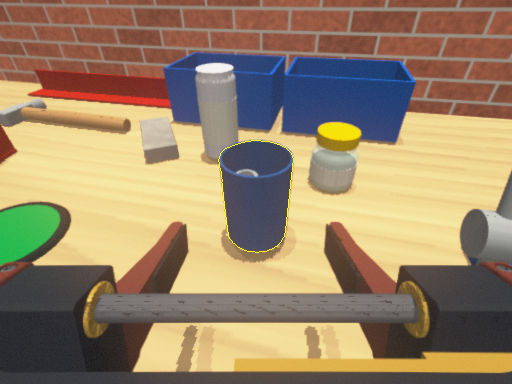

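The wrist picture shows the cup centred at (256,194) between the open fingers. Its silhouette fits (539,-327), which agrees with the fixed cameras.

```bash
python3 - <<'E'
from plan import *
chain([((539,-327,58),14,110,0,8)])
E
```

```text
row [-0.    0.    0.4   0.   -0.   -0.01] x 8 -> tcp [ 556.9 -321.4   52.7] grip [ 539.5 -325.7   59.2] q [-0.984  0.931  1.999  1.833  1.159 -1.355] maxstep 0.035 err 0.0
```

```bash
python3 -m jog '[[0,0,0.4,0,0,0,1],[0,0,0.4,0,0,0,1],[0,0,0.4,0,0,0,1],[0,0,0.4,0,0,0,1],[0,0,0.4,0,0,0,1],[0,0,0.4,0,0,0,1],[0,0,0.4,0,0,0,1],[0,0,0.4,0,0,0,1],[0,0,0,0,0,0,1],[0,0,0,0,0,0,0],[0,0,0,0,0,0,0],[0,0,0,0,0,0,0],[0,0,0,0,0,0,0],[0,0,0,0,0,0,0],[0,0,0,0,0,0,0],[0,0,0,0,0,0,0],[0,0,0,0,0,0,0]]'; python3 - <<'E'
from plan import *
P,t,q=now();print(P-t.apply([0,0,19]),q)
# plan: lift, carry to over case upright, roll
z=T(14,110)
chain([((520,-327,200),14,110,0,4),((481,195,215),55,110,0,20),((481,195,190),63,100,90,18),((481,195,190),63,100,180,18)])
E
```

```text
t: 7.4
ee_pos: [556.8, -322.1, 53.1]
orientation: [-2.445, -0.289, -1.714]
ft_force: [-6.1, -1.3, 6.0]
width: 68.3
grasp_force: 30.0
[ 539.484 -326.375   59.595] [-0.985  0.93   1.999  1.834  1.16  -1.347]
row [ 0.78 -0.03 -0.41  0.01 -0.   -0.02] x 4 -> tcp [ 537.1 -322.5  192.8] grip [ 519.8 -326.8  199.3] q [-1.021  0.625  2.071  1.689  1.128 -1.099] maxstep 0.077 err 0.0
row [ 0.13 -0.6   0.3   0.32 -0.   -0.12] x 20 -> tcp [490.1 210.4 206.4] grip [479.8 195.8 212.9] q [-0.122  0.518  2.373  1.963  1.112 -1.333] maxstep 0.056 err 0.0
row [-0.02  0.02  0.01  0.13  0.02  0.82] x 18 -> tcp [491.3 211.3 186.8] grip [482.7 194.7 190. ] q [-0.203  0.736  2.291  1.822  1.371  0.121] maxstep 0.095 err 0.0
row [-0.    0.   -0.   -0.    0.    0.83] x 18 -> tcp [491.3 211.3 186.8] grip [482.7 194.7 190. ] q [-0.203  0.736  2.291  1.822  1.371  1.686] maxstep 0.087 err 0.0
```

```bash
python3 -m jog '[[0.4,0,-0.2,0,0,0,0],[0.78,-0.03,-0.41,0,0,0,0],[0.78,-0.03,-0.41,0,0,0,0],[0.78,-0.03,-0.41,0,0,0,0],[0.4,-0.03,-0.2,0,0,0,0],[0,0,0,0,0,0,0]]'; python3 - <<'E'
from plan import *
chain([((481,195,210),55,110,0,18)])
E
```

```text
t: 8.0
ee_pos: [538.0, -322.6, 194.4]
orientation: [-2.448, -0.293, -1.713]
ft_force: [-0.1, -0.2, -5.2]
width: 68.3
grasp_force: 30.0
row [ 0.13 -0.67  0.33  0.36 -0.   -0.13] x 18 -> tcp [487.9 209.1 202.8] grip [477.7 194.4 209.2] q [-0.13   0.532  2.376  1.96   1.125 -1.337] maxstep 0.061 err 0.0
```

```bash
python3 -m jog '[[0.07,-0.33,0.17,0.18,0,-0.06,0],[0.13,-0.67,0.33,0.36,0,-0.13,0],[0.13,-0.67,0.33,0.36,0,-0.13,0],[0.13,-0.67,0.33,0.36,0,-0.13,0],[0.13,-0.67,0.33,0.36,0,-0.13,0],[0.13,-0.67,0.33,0.36,0,-0.13,0],[0.13,-0.67,0.33,0.36,0,-0.13,0],[0.13,-0.67,0.33,0.36,0,-0.13,0],[0.13,-0.67,0.33,0.36,0,-0.13,0],[0.13,-0.67,0.33,0.36,0,-0.13,0],[0.13,-0.67,0.33,0.36,0,-0.13,0],[0.13,-0.67,0.33,0.36,0,-0.13,0],[0.13,-0.67,0.33,0.36,0,-0.13,0],[0.13,-0.67,0.33,0.36,0,-0.13,0],[0.13,-0.67,0.33,0.36,0,-0.13,0],[0.13,-0.67,0.33,0.36,0,-0.13,0],[0.13,-0.67,0.33,0.36,0,-0.13,0],[0.13,-0.67,0.33,0.36,0,-0.13,0],[0.07,-0.33,0.17,0.18,0,-0.07,0],[0,0,0,0,0,0,0]]'; python3 - <<'E'
from plan import *
chain([((481,195,190),63,100,90,20),((481,195,180),63,100,180,20)])
E
```

```text
t: 10.0
ee_pos: [486.1, 211.5, 201.6]
orientation: [-1.957, -1.019, -1.367]
ft_force: [1.0, 0.7, -4.7]
width: 68.4
grasp_force: 30.0
row [-0.01  0.02  0.01  0.11  0.02  0.73] x 20 -> tcp [492.5 211.7 184.9] grip [483.9 195.1 188.1] q [-0.2    0.74   2.29   1.829  1.369  0.115] maxstep 0.085 err 0.0
row [ 0.    0.01  0.   -0.   -0.    0.75] x 20 -> tcp [487.7 213.2 179.7] grip [479.1 196.6 182.9] q [-0.198  0.755  2.298  1.835  1.375  1.663] maxstep 0.078 err 0.0
```

```bash
python3 -m jog '[[-0.01,0.02,0.01,0.11,0.02,0.73,0],[-0.01,0.02,0.01,0.11,0.02,0.73,0],[-0.01,0.02,0.01,0.11,0.02,0.73,0],[-0.01,0.02,0.01,0.11,0.02,0.73,0],[-0.01,0.02,0.01,0.11,0.02,0.73,0],[-0.01,0.02,0.01,0.11,0.02,0.73,0],[-0.01,0.02,0.01,0.11,0.02,0.73,0],[-0.01,0.02,0.01,0.11,0.02,0.73,0],[-0.01,0.02,0.01,0.11,0.02,0.73,0],[-0.01,0.02,0.01,0.11,0.02,0.73,0],[-0.01,0.02,0.01,0.11,0.02,0.73,0],[-0.01,0.02,0.01,0.11,0.02,0.73,0],[-0.01,0.02,0.01,0.11,0.02,0.73,0],[-0.01,0.02,0.01,0.11,0.02,0.73,0],[-0.01,0.02,0.01,0.11,0.02,0.73,0],[-0.01,0.02,0.01,0.11,0.02,0.73,0],[-0.01,0.02,0.01,0.11,0.02,0.73,0],[-0.01,0.02,0.01,0.11,0.02,0.73,0],[-0.01,0.02,0.01,0.11,0.02,0.73,0],[-0.01,0.02,0.01,0.11,0.02,0.73,0]]'; python3 - <<'E'
from plan import *
chain([((478,195,176),63,100,140,14),((478,195,176),63,99,180,16)])
E
```

```text
t: 12.0
ee_pos: [495.1, 209.1, 185.4]
orientation: [-1.702, 0.425, -0.35]
ft_force: [0.7, 0.9, -5.4]
width: 68.2
grasp_force: 30.0
row [-0.    0.03  0.   -0.01 -0.01  0.59] x 14 -> tcp [488.1 209.8 170.7] grip [479.7 193.1 174.1] q [-0.21   0.774  2.284  1.811  1.374  0.956] maxstep 0.06 err 0.0
row [-0.    0.    0.    0.01 -0.01  0.42] x 16 -> tcp [488.1 209.8 170.7] grip [479.5 193.1 173.7] q [-0.211  0.793  2.288  1.826  1.399  1.636] maxstep 0.043 err 0.0
```

```bash
python3 -m jog '[[0,0.03,0,0,0,0.6,0],[0,0.03,0,0,0,0.6,0],[0,0.03,0,0,0,0.6,0],[0,0.03,0,0,0,0.6,0],[0,0.03,0,0,0,0.6,0],[0,0.03,0,0,0,0.6,0],[0,0.03,0,0,0,0.6,0],[0,0.03,0,0,0,0.6,0],[0,0.03,0,0,0,0.6,0],[0,0.03,0,0,0,0.6,0],[0,0.03,0,0,0,0.6,0],[0,0.03,0,0,0,0.6,0],[0,0.03,0,0,0,0.6,0],[0,0.03,0,0,0,0.6,0]]'; python3 -m jog '[[0,0,0,0,0,0.6,0],[0,0,0,0,0,0.6,0],[0,0,0,0,0,0.6,0],[0,0,0,0,0,0.6,0],[0,0,0,0,0,0.6,0],[0,0,0,0,0,0.6,0],[0,0,0,0,0,0.6,0],[0,0,0,0,0,0.6,0],[0,0,0,0,0,0.6,0],[0,0,0,0,0,0.6,0],[0,0,0,0,0,0.6,0],[0,0,0,0,0,0,0],[0,0,0,0,0,0,0],[0,0,0,0,0,0,0],[0,0,0,0,0,0,0]]'; python3 - <<'E'
from plan import *
P,t,q=now();print(q)
for i in range(4):
  for c in('side','top'):
    if i==0:
      im=optics.get_image(c); np.save('p_%s.npy'%c,im)
a=np.load('p_side.npy');b=np.load('p_top.npy')
save(np.hstack([cv2.resize(a[90:240,120:270],(380,380)),cv2.resize(b[145:275,105:245],(409,380))]),'pour.png')
for c in('top','side'):
  for d in optics.masks_of('socket0_center',c): print(c,round(d['conf'],2),np.round(d['extent'],1),onz(c,[d['extent'][:2]],20).round(0))
E
```

```text
t: 13.4
ee_pos: [488.1, 209.9, 170.7]
orientation: [-1.356, 1.107, 0.293]
ft_force: [0.3, -0.4, -5.4]
width: 67.8
grasp_force: 30.0
t: 14.9
ee_pos: [487.9, 210.3, 172.0]
orientation: [-0.934, 1.548, 0.79]
ft_force: [0.3, -0.1, -3.6]
width: 67.9
grasp_force: 30.0
[-0.205  0.779  2.295  1.837  1.384  1.638]
top 0.31 [380.6 145.4  23.2  23.7] [[ 666. -408.   20.]]
```

View pics/pour.png

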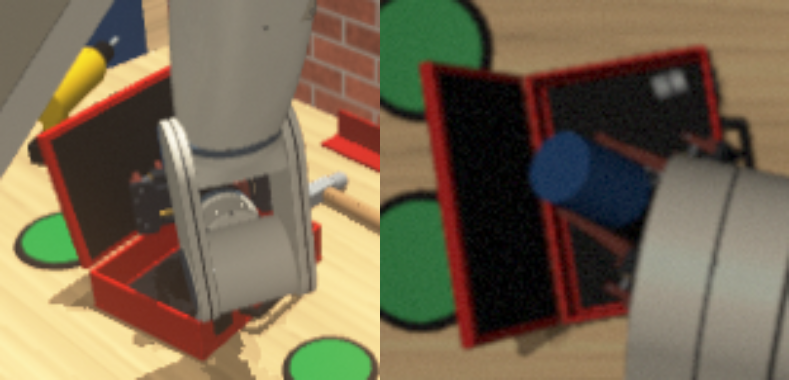

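The tipped cup is at (585,175) in the right half, and two sockets show in the case corner at (668,82). The force fell by about 1.8 N where four sockets would give 2.35 N. I'll tip a bit further, then check.

```bash
python3 - <<'E'
from plan import *
P,t,q=chain([((478,195,180),63,85,178,8)])
print(np.degrees(np.arccos((t*T(14,110).inv()).apply([0,0,1])[2])) if 0 else np.degrees(np.arccos(t.apply([np.sin(np.radians(110)),0,np.cos(np.radians(110))])[2])))
E
```

```text
row [-0.03  0.    0.   -0.01 -0.31 -0.04] x 8 -> tcp [488.  210.9 181.7] grip [479.4 194.  180. ] q [-0.215  0.966  2.242  1.82   1.678  1.474] maxstep 0.038 err 0.0
165.08322242334862
```

```bash
python3 -m jog '[[-0.03,0,0,0,-0.31,0,0],[-0.03,0,0,0,-0.31,0,0],[-0.03,0,0,0,-0.31,0,0],[-0.03,0,0,0,-0.31,0,0],[-0.03,0,0,0,-0.31,0,0],[-0.03,0,0,0,-0.31,0,0],[-0.03,0,0,0,-0.31,0,0],[-0.03,0,0,0,-0.31,0,0],[0,0,0,0,0,0,0],[0,0,0,0,0,0,0],[0,0,0,0,0,0,0]]'
python3 - <<'E'
from plan import *
# back out: unroll higher, then to mat
P,t,q=chain([((478,185,205),63,100,100,18),((470,175,215),55,110,0,20),((465,-63.5,150),37,110,0,9),((465,-63.5,66),37,110,0,5)])
E
```

```text
t: 16.2
ee_pos: [488.2, 210.8, 181.9]
orientation: [-0.798, 1.322, 0.875]
ft_force: [0.4, 0.2, -3.0]
width: 68.3
grasp_force: 30.0
row [-0.02 -0.02 -0.01 -0.1   0.11 -0.74] x 18 -> tcp [487.4 203.9 200.6] grip [478.9 187.2 203.8] q [-0.226  0.699  2.3    1.793  1.37   0.309] maxstep 0.074 err 0.0
row [ 0.   -0.   -0.02 -0.12 -0.01 -0.81] x 20 -> tcp [479.9 190.4 204.9] grip [469.8 175.8 211.5] q [-0.191  0.521  2.386  1.897  1.136 -1.334] maxstep 0.095 err 0.0
row [-0.33  0.46 -0.41 -0.32  0.    0.11] x 9 -> tcp [479.  -52.7 144.1] grip [464.7 -63.4 150.6] q [-0.781  0.708  2.34   1.684  1.21  -1.477] maxstep 0.067 err 0.0
row [-0.4  -0.    0.14  0.01 -0.    0.01] x 5 -> tcp [478.3 -53.5  59.3] grip [464.1 -64.3  65.8] q [-0.785  0.947  2.285  1.741  1.236 -1.664] maxstep 0.05 err 0.0
```

```bash
python3 -m jog '[[-0.02,-0.02,-0.01,-0.1,0.11,-0.74,0],[-0.02,-0.02,-0.01,-0.1,0.11,-0.74,0],[-0.02,-0.02,-0.01,-0.1,0.11,-0.74,0],[-0.02,-0.02,-0.01,-0.1,0.11,-0.74,0],[-0.02,-0.02,-0.01,-0.1,0.11,-0.74,0],[-0.02,-0.02,-0.01,-0.1,0.11,-0.74,0],[-0.02,-0.02,-0.01,-0.1,0.11,-0.74,0],[-0.02,-0.02,-0.01,-0.1,0.11,-0.74,0],[-0.02,-0.02,-0.01,-0.1,0.11,-0.74,0],[-0.02,-0.02,-0.01,-0.1,0.11,-0.74,0],[-0.02,-0.02,-0.01,-0.1,0.11,-0.74,0],[-0.02,-0.02,-0.01,-0.1,0.11,-0.74,0],[-0.02,-0.02,-0.01,-0.1,0.11,-0.74,0],[-0.02,-0.02,-0.01,-0.1,0.11,-0.74,0],[-0.02,-0.02,-0.01,-0.1,0.11,-0.74,0],[-0.02,-0.02,-0.01,-0.1,0.11,-0.74,0],[-0.02,-0.02,-0.01,-0.1,0.11,-0.74,0],[-0.02,-0.02,-0.01,-0.1,0.11,-0.74,0]]'
python3 -m jog '[[0,0,-0.02,-0.12,-0.01,-0.81,0],[0,0,-0.02,-0.12,-0.01,-0.81,0],[0,0,-0.02,-0.12,-0.01,-0.81,0],[0,0,-0.02,-0.12,-0.01,-0.81,0],[0,0,-0.02,-0.12,-0.01,-0.81,0],[0,0,-0.02,-0.12,-0.01,-0.81,0],[0,0,-0.02,-0.12,-0.01,-0.81,0],[0,0,-0.02,-0.12,-0.01,-0.81,0],[0,0,-0.02,-0.12,-0.01,-0.81,0],[0,0,-0.02,-0.12,-0.01,-0.81,0],[0,0,-0.02,-0.12,-0.01,-0.81,0],[0,0,-0.02,-0.12,-0.01,-0.81,0],[0,0,-0.02,-0.12,-0.01,-0.81,0],[0,0,-0.02,-0.12,-0.01,-0.81,0],[0,0,-0.02,-0.12,-0.01,-0.81,0],[0,0,-0.02,-0.12,-0.01,-0.81,0],[0,0,-0.02,-0.12,-0.01,-0.81,0],[0,0,-0.02,-0.12,-0.01,-0.81,0],[0,0,-0.02,-0.12,-0.01,-0.81,0],[0,0,-0.02,-0.12,-0.01,-0.81,0]]'
python3 - <<'E'
from plan import *
P,t,q=chain([((465,-63.5,150),37,110,0,9)])
E
```

```text
t: 18.0
ee_pos: [487.2, 203.8, 200.9]
orientation: [-1.656, 0.548, -0.227]
ft_force: [0.9, -0.8, -1.9]
width: 68.3
grasp_force: 30.0
t: 20.0
ee_pos: [479.5, 190.4, 205.2]
orientation: [-1.96, -1.027, -1.374]
ft_force: [-0.2, -0.3, -2.3]
width: 68.0
grasp_force: 30.0
row [-0.33  0.46 -0.41 -0.32 -0.    0.12] x 9 -> tcp [478.4 -52.6 144.2] grip [464.1 -63.3 150.7] q [-0.782  0.708  2.341  1.683  1.21  -1.472] maxstep 0.067 err 0.0
```

```bash
python3 -m jog '[[-0.17,0.23,-0.2,-0.16,0,0.06,0],[-0.33,0.46,-0.41,-0.32,0,0.12,0],[-0.33,0.46,-0.41,-0.32,0,0.12,0],[-0.33,0.46,-0.41,-0.32,0,0.12,0],[-0.33,0.46,-0.41,-0.32,0,0.12,0],[-0.33,0.46,-0.41,-0.32,0,0.12,0],[-0.33,0.46,-0.41,-0.32,0,0.12,0],[-0.33,0.46,-0.41,-0.32,0,0.12,0],[-0.33,0.46,-0.41,-0.32,0,0.12,0],[-0.17,0.23,-0.2,-0.16,0,0.06,0],[0,0,0,0,0,0,0]]'
python3 - <<'E'
from plan import *
a=optics.get_image('side');b=optics.get_image('top');
save(np.hstack([cv2.resize(a[100:250,140:290],(390,390)),cv2.resize(b[145:275,140:280],(409,390))]),'chk.png')
for c in('top','side'):
  for n in('socket0_center','cup'):
    for d in optics.masks_of(n,c): print(c,n,round(d['conf'],2),np.round(d['extent'],1),onz(c,[d['extent'][:2]],20).round(0))
P,t,q=now(); cz=t.apply([np.sin(np.radians(110)),0,np.cos(np.radians(110))]); print('cup axis',cz)
P,t,q=chain([((465,-64,75),37,110,0,5)])
E
```

```text
t: 21.1
ee_pos: [478.4, -54.0, 142.6]
orientation: [-2.199, -0.723, -1.535]
ft_force: [-0.7, 0.6, -1.5]
width: 67.9
grasp_force: 30.0
top cup 0.62 [273.2 211.1  23.7  27.5] [[466. -70.  20.]]
side cup 0.17 [379.6 246.7  22.2  30. ] [[ 675. -399.   20.]]
cup axis [ 0.003 -0.003  1.   ]
row [-0.35  0.01  0.13  0.    0.   -0.01] x 5 -> tcp [479.8 -52.6  68.3] grip [465.5 -63.4  74.8] q [-0.779  0.923  2.294  1.745  1.233 -1.649] maxstep 0.044 err 0.0
```

View pics/chk.png

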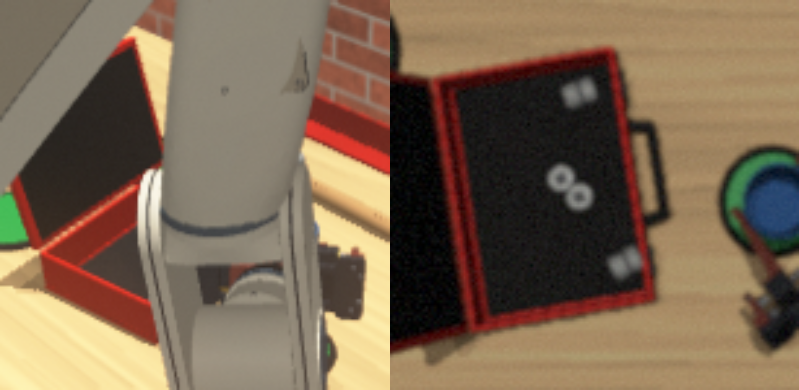

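Right half: four sockets in the case at (578,93), (560,180), (578,195) and (625,262), and the empty cup is over the small mat. Now lowering.

```bash
python3 -m jog '[[-0.35,0.01,0.13,0,0,0,0],[-0.35,0.01,0.13,0,0,0,0],[-0.35,0.01,0.13,0,0,0,0],[-0.35,0.01,0.13,0,0,0,0],[-0.35,0.01,0.13,0,0,0,0],[-0.1,0,0.04,0,0,0,0],[-0.05,0,0.02,0,0,0,0],[0,0,0,0,0,0,0]]'; python3 - <<'E'
from plan import *
P,t,q=now();print(P-t.apply([0,0,19]))
chain([((465.,-64,63.6),37,110,0,3)])
E
```

```text
t: 22.2
ee_pos: [479.9, -53.0, 61.8]
orientation: [-2.195, -0.725, -1.533]
ft_force: [0.0, -0.2, -3.0]
width: 68.4
grasp_force: 30.0
[465.625 -63.664  68.308]
row [-0.04 -0.    0.01  0.01  0.   -0.02] x 3 -> tcp [479.5 -53.3  56.9] grip [465.2 -64.   63.4] q [-0.781  0.953  2.283  1.747  1.236 -1.669] maxstep 0.004 err 0.0
```

```bash
python3 -m jog '[[-0.04,0,0.01,0,0,0,0],[-0.04,0,0.01,0,0,0,0],[-0.02,0,0.01,0,0,0,0],[0,0,0,0,0,0,0]]'; python3 -m jog '[[-0.02,0,0.01,0,0,0,0],[0,0,0,0,0,0,0]]'
```

```text
t: 22.6
ee_pos: [479.7, -53.5, 57.4]
orientation: [-2.196, -0.725, -1.534]
ft_force: [0.2, 0.4, -1.6]
width: 68.3
grasp_force: 30.0
t: 22.8
ee_pos: [479.8, -53.4, 57.0]
orientation: [-2.195, -0.724, -1.535]
ft_force: [-2.0, -1.9, 2.7]
width: 68.3
grasp_force: 30.0
```

```bash
python3 -m jog '[[0,0,0,0,0,0,1],[0,0,0,0,0,0,1],[0,0,0,0,0,0,1],[0,0,0,0,0,0,1],[0,0,0,0,0,0,1],[0,0,-0.2,0,0,0,1],[0,0,-0.4,0,0,0,1],[0,0,-0.6,0,0,0,1],[0,0,-0.7,0,0,0,1],[0,0,-0.7,0,0,0,1],[0,0,-0.5,0,0,0,1],[0,0,0,0,0,0,1]]'; python3 log.py; python3 - <<'E'
from plan import *
o=ctrl.get_obs();im=optics.get_image('wrist');m=optics.masks_of('cup','wrist');print([(d['conf'],d['extent']) for d in m[:2]]);save(im,'w2.png')
b=optics.get_image('top');m=optics.masks_of('cup','top');print([(d['conf'],d['extent']) for d in m[:2]], onz('top',[m[0]['extent'][:2]],50) if m else 0)
E
```

```text
t: 24.0
ee_pos: [385.7, -125.2, 99.6]
orientation: [-2.199, -0.723, -1.536]
ft_force: [-0.1, 0.4, -0.1]
width: 88.4
grasp_force: 0.0
[-1.135, 0.836, 2.317, 1.372, 1.218, -1.58]
[(0.64, [255.6, 198.6, 80.0, 109.1])]
[(0.83, [274.0, 210.2, 18.0, 21.7]), (0.42, [143.8, 213.1, 48.9, 103.5])] [[467.913 -71.052  50.   ]]
```

View pics/w2.png

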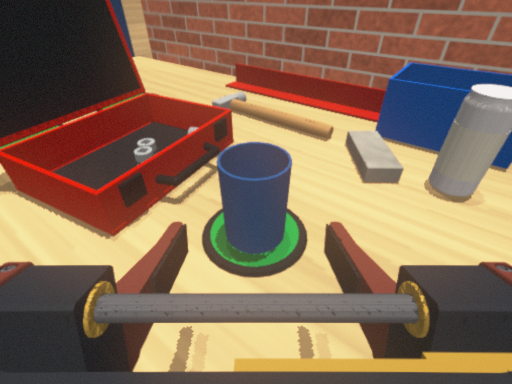

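The cup stands upright, centred on the small mat at (255,240), and the sockets are in the case. Next is the lid: close the fingers, go up and over, and come down behind its outer face.

```bash
python3 - <<'E'
from plan import *
ex=np.array([np.cos(1.731),np.sin(1.731),0]);ez=np.array([0,0,1.]);c=np.array([481,172.5,0]);H=c+95*ex+60.5*ez
def tip(th,r=165,w=10,lead=0): 
    u=-np.cos(th)*ex+np.sin(th)*ez; n=np.sin(th)*ex+np.cos(th)*ez
    return H+r*u+(14+w*abs(np.sin(th))-lead)*n
print('H',H,[tip(t).round(0) for t in(1.86,1.57,1.2,.8,.4,0)])
G=lambda P:np.array(P)+[0,0,19]   # grip point for down tool
s=tip(1.86)+45*ex
chain([((330,-110,300),50,140,0,10),((380,120,370),99.2,179,0,18),(G([s[0],s[1],350]),99.2,179,0,10),(G([s[0],s[1],225]),99.2,179,0,6)])
E
```

```text
H [465.846 266.284  60.5  ] [array([455., 335., 212.]), array([462., 290., 226.]), array([472., 229., 223.]), array([482., 168., 194.]), array([489., 123., 141.]), array([492., 103.,  74.])]
row [ 0.36 -0.12 -0.3   0.18 -0.5  -0.13] x 10 -> tcp [337.4 -98.8 282.8] grip [ 329.6 -108.1  297.4] q [-0.91  -0.022  2.242  0.735  1.207 -0.583] maxstep 0.108 err 0.0
row [ 0.34 -0.02  0.03  0.16 -0.34 -0.44] x 18 -> tcp [382.2 121.9 349.6] grip [382.2 121.7 368.6] q [ 0.271 -0.074  1.939  0.011  1.274  0.101] maxstep 0.068 err 0.0
row [0.61 0.27 0.01 0.   0.01 0.01] x 10 -> tcp [449.4 380.2 349.6] grip [449.4 379.8 368.6] q [0.673 0.244 1.587 0.018 1.298 0.511] maxstep 0.056 err 0.0
row [-0.01 -0.01  0.52  0.   -0.01 -0.01] x 6 -> tcp [447.3 379.8 224.8] grip [447.3 379.5 243.8] q [0.677 0.361 1.721 0.014 1.05  0.508] maxstep 0.041 err 0.0
```

```bash
python3 -m jog '[[0.36,-0.12,-0.3,0.18,-0.5,-0.13,0],[0.36,-0.12,-0.3,0.18,-0.5,-0.13,0],[0.36,-0.12,-0.3,0.18,-0.5,-0.13,0],[0.36,-0.12,-0.3,0.18,-0.5,-0.13,0],[0.36,-0.12,-0.3,0.18,-0.5,-0.13,0],[0.36,-0.12,-0.3,0.18,-0.5,-0.13,0],[0.36,-0.12,-0.3,0.18,-0.5,-0.13,0],[0.36,-0.12,-0.3,0.18,-0.5,-0.13,0],[0.36,-0.12,-0.3,0.18,-0.5,-0.13,0],[0.36,-0.12,-0.3,0.18,-0.5,-0.13,0]]'; python3 -m jog '[[0.34,-0.02,0.03,0.16,-0.34,-0.44,0],[0.34,-0.02,0.03,0.16,-0.34,-0.44,0],[0.34,-0.02,0.03,0.16,-0.34,-0.44,0],[0.34,-0.02,0.03,0.16,-0.34,-0.44,0],[0.34,-0.02,0.03,0.16,-0.34,-0.44,0],[0.34,-0.02,0.03,0.16,-0.34,-0.44,0],[0.34,-0.02,0.03,0.16,-0.34,-0.44,0],[0.34,-0.02,0.03,0.16,-0.34,-0.44,0],[0.34,-0.02,0.03,0.16,-0.34,-0.44,0],[0.34,-0.02,0.03,0.16,-0.34,-0.44,0],[0.34,-0.02,0.03,0.16,-0.34,-0.44,0],[0.34,-0.02,0.03,0.16,-0.34,-0.44,0],[0.34,-0.02,0.03,0.16,-0.34,-0.44,0],[0.34,-0.02,0.03,0.16,-0.34,-0.44,0],[0.34,-0.02,0.03,0.16,-0.34,-0.44,0],[0.34,-0.02,0.03,0.16,-0.34,-0.44,0],[0.34,-0.02,0.03,0.16,-0.34,-0.44,0],[0.34,-0.02,0.03,0.16,-0.34,-0.44,0]]'; python3 - <<'E'
from plan import *
chain([((449,380,369),99.2,179.5,0,10),((449,380,244),99.2,179.5,0,6)])
E
```

```text
t: 25.2
ee_pos: [337.1, -97.7, 283.5]
orientation: [-2.456, -1.145, -0.886]
ft_force: [0.5, -0.1, -0.4]
width: 11.3
grasp_force: 0.0
t: 27.0
ee_pos: [381.1, 123.2, 349.0]
orientation: [-2.019, -2.398, -0.009]
ft_force: [0.4, 0.6, 0.4]
width: 0.3
grasp_force: 0.0
row [ 0.6   0.27  0.   -0.   -0.    0.01] x 10 -> tcp [447.8 377.8 351.2] grip [447.9 377.6 370.2] q [0.676 0.242 1.586 0.009 1.309 0.513] maxstep 0.056 err 0.0
row [ 0.    0.01  0.53 -0.   -0.    0.  ] x 6 -> tcp [450.  379.3 224. ] grip [450.  379.1 243. ] q [0.676 0.366 1.715 0.01  1.056 0.51 ] maxstep 0.042 err 0.0
```

```bash
python3 -m jog '[[0.6,0.27,0,0,0,0,0],[0.6,0.27,0,0,0,0,0],[0.6,0.27,0,0,0,0,0],[0.6,0.27,0,0,0,0,0],[0.6,0.27,0,0,0,0,0],[0.6,0.27,0,0,0,0,0],[0.6,0.27,0,0,0,0,0],[0.6,0.27,0,0,0,0,0],[0.6,0.27,0,0,0,0,0],[0.6,0.27,0,0,0,0,0],[0,0,0.53,0,0,0,0],[0,0,0.53,0,0,0,0],[0,0,0.53,0,0,0,0],[0,0,0.53,0,0,0,0],[0,0,0.53,0,0,0,0],[0,0,0.5,0,0,0,0]]'; cat > lid.py <<'E'
from plan import *
ex=np.array([np.cos(1.731),np.sin(1.731),0]);ez=np.array([0,0,1.]);c=np.array([481,172.5,0]);H=c+95*ex+60.5*ez
def tip(th,r=165,w=10,lead=0): 
    u=-np.cos(th)*ex+np.sin(th)*ez; n=np.sin(th)*ex+np.cos(th)*ez
    return H+r*u+(14+w*abs(np.sin(th))-lead)*n
def rows(ths,**k):
    P,t,q=now(); print('tip rel H: ex',(P-H)@ex,'z',P[2])
    for th in ths:
        X=tip(th,**k); print(th, (t.inv().apply(X-P)/40).round(2), X.round(0)); P=X
E
python3 - <<'E'
from lid import *
rows([1.95,1.8,1.65,1.5,1.35,1.2,1.05,.9,.75,.6,.45,.3,.2,.1])
E
```

```text
t: 28.6
ee_pos: [446.9, 378.2, 224.3]
orientation: [-2.021, -2.395, -0.009]
ft_force: [-0.5, 0.4, 0.0]
width: 0.7
grasp_force: 0.0
tip rel H: ex 113.47000371799133 z 224.2981441275626
1.95 [-0.77  0.01  0.47] [453. 348. 205.]
1.8 [-0.55 -0.01 -0.27] [456. 326. 216.]
1.65 [-0.59 -0.01 -0.19] [460. 303. 223.]
1.5 [-0.62 -0.01 -0.1 ] [464. 278. 227.]
1.35 [-0.63 -0.01 -0.  ] [468. 253. 227.]
1.2 [-0.63 -0.01  0.09] [472. 229. 223.]
1.05 [-0.61 -0.01  0.19] [476. 205. 215.]
0.9 [-0.58 -0.    0.28] [479. 182. 203.]
0.75 [-0.53 -0.    0.37] [483. 161. 188.]
0.6 [-0.47 -0.    0.45] [486. 143. 170.]
0.45 [-0.39 -0.    0.52] [488. 127. 149.]
0.3 [-0.31 -0.    0.58] [490. 116. 125.]
0.2 [-0.15 -0.    0.41] [491. 110. 109.]
0.1 [-0.11 -0.    0.43] [492. 106.  92.]
```

```bash
python3 -m jog '[[-0.38,0,0.24,0,0,0,0],[-0.38,0,0.23,0,0,0,0],[-0.28,0,-0.14,0,0,0,0],[-0.28,0,-0.13,0,0,0,0],[-0.3,0,-0.1,0,0,0,0],[-0.3,0,-0.1,0,0,0,0],[-0.31,0,-0.05,0,0,0,0],[-0.31,0,-0.05,0,0,0,0],[-0.32,0,0,0,0,0,0],[-0.32,0,0,0,0,0,0],[-0.32,0,0.05,0,0,0,0],[-0.32,0,0.05,0,0,0,0],[0,0,0,0,0,0,0]]'; python3 - <<'E'
from lid import *
rows([1.05,.9,.75,.6,.45,.3,.2,.1])
optics.get_image('top')
for d in optics.masks_of('lid_hinge','top'): print(d['conf'],d['extent'])
optics.get_image('side')
for d in optics.masks_of('lid_hinge','side'): print(d['conf'],d['extent'])
E
```

```text
t: 29.9
ee_pos: [474.2, 224.9, 224.3]
orientation: [-2.027, -2.392, -0.011]
ft_force: [-0.2, 0.3, -0.8]
width: 0.6
grasp_force: 0.0
tip rel H: ex -42.20285523131605 z 224.31033963603699
1.05 [-0.51 -0.04  0.23] [476. 205. 215.]
0.9 [-0.58 -0.    0.28] [479. 182. 203.]
0.75 [-0.53 -0.    0.37] [483. 161. 188.]
0.6 [-0.47 -0.    0.45] [486. 143. 170.]
0.45 [-0.39 -0.    0.52] [488. 127. 149.]
0.3 [-0.31 -0.    0.58] [490. 116. 125.]
0.2 [-0.15 -0.    0.41] [491. 110. 109.]
0.1 [-0.11 -0.    0.43] [492. 106.  92.]
0.73 [166.7, 189.6, 20.2, 59.2]
0.7 [186.5, 159.8, 60.8, 72.0]
```

```bash
python3 -m jog '[[-0.27,0,0.12,0,0,0,0],[-0.27,0,0.12,0,0,0,0],[-0.29,0,0.14,0,0,0,0],[-0.29,0,0.14,0,0,0,0],[-0.27,0,0.19,0,0,0,0],[-0.27,0,0.19,0,0,0,0],[-0.24,0,0.23,0,0,0,0],[-0.24,0,0.23,0,0,0,0],[-0.2,0,0.26,0,0,0,0],[-0.2,0,0.26,0,0,0,0],[-0.15,0,0.29,0,0,0,0],[-0.15,0,0.29,0,0,0,0],[-0.07,0,0.2,0,0,0,0],[-0.07,0,0.2,0,0,0,0],[0,0,0,0,0,0,0]]'; python3 - <<'E'
from lid import *
rows([.15,.1,.05,0.])
optics.get_image('top')
for d in optics.masks_of('lid_hinge','top'): print(d['conf'],d['extent'])
E
```

```text
t: 31.6
ee_pos: [493.4, 110.1, 108.0]
orientation: [-2.025, -2.392, -0.011]
ft_force: [-1.2, -0.8, 0.3]
width: 0.6
grasp_force: 0.0
tip rel H: ex -158.62196547845195 z 108.00179943882462
0.15 [-0.06 -0.06  0.19] [492. 108. 100.]
0.1 [-0.05 -0.    0.21] [492. 106.  92.]
0.05 [-0.04 -0.    0.22] [492. 104.  83.]
0.0 [-0.03 -0.    0.22] [492. 103.  74.]
0.6 [184.7, 207.0, 55.4, 101.6]
```

```bash
python3 -m jog '[[-0.05,0,0.2,0,0,0,0],[-0.05,0,0.2,0,0,0,0],[-0.04,0,0.2,0,0,0,0],[-0.02,0,0.15,0,0,0,0],[0,0,0,0,0,0,0]]'; python3 -m jog '[[0,0,0.05,0,0,0,0],[0,0,0,0,0,0,0]]';python3 -m jog '[[0,0,0.05,0,0,0,0],[0,0,0,0,0,0,0]]'
```

```text
t: 32.2
ee_pos: [494.3, 104.1, 78.0]
orientation: [-2.024, -2.392, -0.011]
ft_force: [-0.3, 0.6, 0.2]
width: 0.5
grasp_force: 0.0
t: 32.4
ee_pos: [494.9, 104.4, 76.9]
orientation: [-2.025, -2.393, -0.013]
ft_force: [0.8, -0.3, -0.2]
width: 0.5
grasp_force: 0.0
t: 32.6
ee_pos: [495.1, 104.4, 75.1]
orientation: [-2.025, -2.393, -0.013]
ft_force: [-0.1, -0.3, 0.4]
width: 0.4
grasp_force: 0.0
```

```bash
python3 -m jog '[[0,0,0.05,0,0,0,0],[0,0,0.03,0,0,0,0]]';python3 -m jog '[[0,0,0.05,0,0,0,0],[0,0,0,0,0,0,0]]'; python3 - <<'E'
from h import *
a=optics.get_image('side');b=optics.get_image('top')
save(np.hstack([cv2.resize(a[100:250,140:290],(390,390)),cv2.resize(b[145:275,140:280],(409,390))]),'lid.png')
E
```

```text
t: 32.8
ee_pos: [495.4, 104.5, 74.2]
orientation: [-2.025, -2.394, -0.013]
ft_force: [-12.8, -4.0, 43.9]
width: 0.7
grasp_force: 22.1
t: 33.0
ee_pos: [495.4, 104.5, 74.1]
orientation: [-2.025, -2.394, -0.014]
ft_force: [-16.1, -4.2, 54.3]
width: 0.5
grasp_force: 27.0
```

View pics/lid.png

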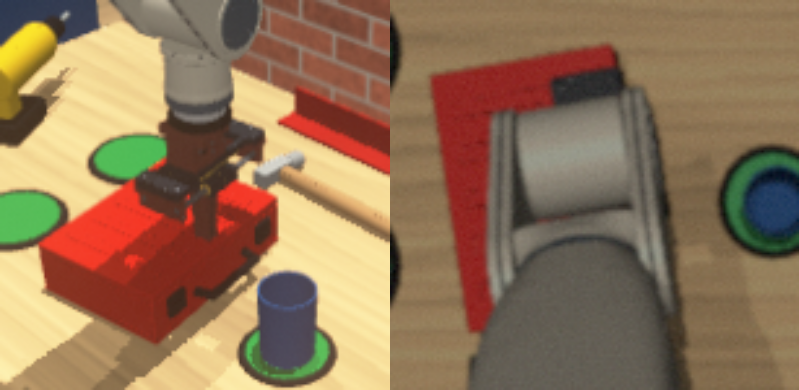

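The lid lies flat on the rim, with a firm stop at z = 74 mm, and the cup stands on the mat at (287,325). I'll retract straight up and check.

```bash
python3 -m jog '[[0,0,-0.2,0,0,0,0],[0,0,-0.5,0,0,0,0],[0,0,-0.8,0,0,0,0],[0,0,-0.8,0,0,0,0],[0,0,-0.8,0,0,0,0],[0,0,-0.8,0,0,0,0],[-0.8,0,-0.4,0,0,0,0],[0,0,0,0,0,0,0],[0,0,0,0,0,0,0]]'; python3 - <<'E'
from lid import *
T_=optics.get_image('top');a=optics.get_image('side')
save(np.hstack([cv2.resize(a[100:250,140:290],(390,390)),cv2.resize(T_[145:275,140:280],(409,390))]),'fin.png')
for n in('lid_hinge','cup','stone','hammer','driver','jar','oilcan','plate'):
  for d in optics.masks_of(n,'top')[:1]: print(n,round(d['conf'],2),np.round(d['extent'],1))
E
```

```text
t: 34.0
ee_pos: [500.1, 70.9, 241.6]
orientation: [-2.027, -2.392, -0.014]
ft_force: [0.3, -0.1, 0.5]
width: 0.5
grasp_force: 0.0
lid_hinge 0.67 [193.6 208.5  70.   95.2]
stone 0.85 [285.8 137.6  37.9  40.5]
hammer 0.6 [218.2 124.7  84.3  31.4]
driver 0.76 [308.2 264.2  35.3  17.2]
jar 0.97 [379.8 146.2  26.2  28.5]
oilcan 0.77 [324.9 131.6  29.5  26.1]
plate 0.68 [399.1 266.4  37.3  44.9]
```

View pics/fin.png

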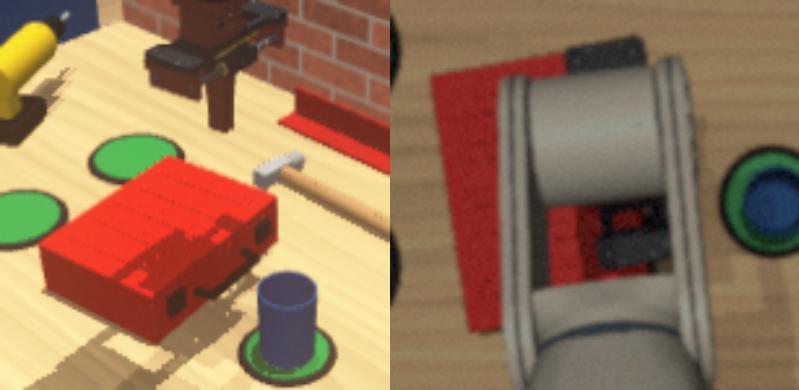

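The lid is flat and shut, the cup is upright on the mat, the bystanders haven't moved, and the arm is clear of everything. Handing in.

```bash
python3 -c "
from workcell import ctrl
print(ctrl.close_job())"
```

```text
the job is handed in; nothing more can be done
None
```

The job is handed in at about 34 s of robot time, though it returned no verdict: all four sockets were seen in the case before the lid was shut, the empty cup stands upright on the smallest mat, the lid is fully shut, and the bystanders look unmoved.

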